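Sort the hair clips into the push-latch drawer

TASK

Press the front of the white push-latch drawer in until it springs out, then take hold of its front panel and pull it fully out. Lay every hair clip that is on the counter flat and square across the row that fits its length: short, medium and long clips each in their own row, none on top of another. Then push the drawer fully in so that it latches and stays shut, without shoving or tipping the cup, perfume bottle, toothbrush stand or hairbrush.

Things in the scene. Friction and masses are not known exactly. Their poses are not given: they have to be found in the camera images.
- unit: low white plastic drawer unit, 260 wide (y), 256 deep (x), 54 high, closed on top, fixed to the counter. Origin: foot of the middle of its front face. Axes: x into the unit, away from the robot, y along its front to the robot's left, z up; it may be yawed about 10 degrees, and the drawer and its points turn with it
- drawer (a joint): slide of the drawer, m: 0 (to 0.002) latched shut; negative pressed in, hard stop at -0.007; positive out along the unit's -x, stop at 0.170. Push-push latch: press to the stop (5 to 7 N), let go and get 70 mm clear: it springs out to about 0.05; from there it slides with about 1 N. To shut, push in to the -0.007 stop (up to 7 N) and let go: it latches at 0; stopped short it springs out again
- panel_face (a point): middle of the outer face of the drawer's front panel, 26 mm above the counter; press here. The panel is a white upright plate 260 wide (y), 12 thick (x), from 5 to 47 mm above the counter, all the drawer shows when shut, with 10 mm of air between it and the unit. Axes as the unit's
- panel_top (a point): middle of the top edge of the drawer's front panel, 47 mm above the counter, in the middle of its 12 mm thickness. Once the drawer has sprung out there is a gap of about 60 mm behind the panel, and it can be pinched here from above, one finger before and one behind, and pulled. Axes as the unit's
- row_short (a point): row for the short (50 mm) clips: the middle row, 7.5 mm to the -y side of the drawer's middle. A flat lane 60 wide (y), 179 long (x), floor 10 mm above the counter; ribs 4 thick, 8 high between rows, side walls 30 high. Clips lie across it, one behind another. Point on the floor, mid width, 73 behind the panel's inner face; drawer out, 105 mm of open lane lie behind it. Axes as the unit's
- row_medium (a point): row for the medium (65 mm) clips: the row on the drawer's -y side, 79 mm from its middle. A flat lane 75 wide (y), 179 long (x), floor 10 mm above the counter; ribs 4 thick, 8 high between rows, side walls 30 high. Clips lie across it, one behind another. Point on the floor, mid width, 73 behind the panel's inner face; drawer out, 105 mm of open lane lie behind it. Axes as the unit's
- row_long (a point): row for the long (80 mm) clips: the row on the drawer's +y side, 71.5 mm from its middle. A flat lane 90 wide (y), 179 long (x), floor 10 mm above the counter; ribs 4 thick, 8 high between rows, side walls 30 high. Clips lie across it, one behind another. Point on the floor, mid width, 73 behind the panel's inner face; drawer out, 105 mm of open lane lie behind it. Axes as the unit's
- clip_short_a: short hair clip (a), plain dark steel barrette 50 long (x), 14 wide (y), 10 thick (z), 25 g, lying loose on the counter; the clips are alike but for length (50, 65, 80). Origin: middle of the underside. Not every clip is there in every run
- clip_medium_a: medium hair clip (a), plain dark steel barrette 65 long (x), 14 wide (y), 10 thick (z), 25 g, lying loose on the counter; the clips are alike but for length (50, 65, 80). Origin: middle of the underside. Not every clip is there in every run
- clip_long_a: long hair clip (a), plain dark steel barrette 80 long (x), 14 wide (y), 10 thick (z), 25 g, lying loose on the counter; the clips are alike but for length (50, 65, 80). Origin: middle of the underside. Not every clip is there in every run
- clip_long_b: long hair clip (b), plain dark steel barrette 80 long (x), 14 wide (y), 10 thick (z), 25 g, lying loose on the counter; the clips are alike but for length (50, 65, 80). Origin: middle of the underside. Not every clip is there in every run
- clip_short_b: short hair clip (b), plain dark steel barrette 50 long (x), 14 wide (y), 10 thick (z), 25 g, lying loose on the counter; the clips are alike but for length (50, 65, 80). Origin: middle of the underside. Not every clip is there in every run
- clip_medium_b: medium hair clip (b), plain dark steel barrette 65 long (x), 14 wide (y), 10 thick (z), 25 g, lying loose on the counter; the clips are alike but for length (50, 65, 80). Origin: middle of the underside. Not every clip is there in every run
- cup: bystander: yellow plastic cup, 72 across, 90 high, origin at its base
- perfume: bystander: closed glass perfume bottle, 35 x 55, 100 high, origin at its base
- stand: bystander: grey ceramic toothbrush stand, 76 across, 100 high with two brushes up to 180 high, origin at its base
- hairbrush: bystander: wooden hairbrush lying bristles down, 215 long (x, handle to -x), 62 wide, 38 high; origin on the counter between head and handle

How it is judged:
On the way, in this order (a step that is already met when the one before it is completed fails the run):
1. the drawer front is pressed in (value of joint drawer below -0.004 m).
2. the drawer springs out (value of joint drawer above 0.035 m), for 0.2 s.
3. the drawer is pulled out (value of joint drawer above 0.14 m), for 0.2 s.
4. every clip lies flat across the row for its length, with the drawer out (x of clip_short_a in the frame of row_short between -0.07 and 0.1 m and y of clip_short_a in the frame of row_short between -0.02 and 0.02 m and z of clip_short_a in the frame of row_short between -0.004 and 0.004 m and angle between the x axis of each of clip_short_a, clip_short_b and the y axis of row_short, either way round below 0.35 rad and x of clip_medium_a in the frame of row_medium between -0.07 and 0.1 m and y of clip_medium_a in the frame of row_medium between -0.02 and 0.02 m and z of clip_medium_a in the frame of row_medium between -0.004 and 0.004 m and angle between the x axis of each of clip_medium_a, clip_medium_b and the y axis of row_medium, either way round below 0.35 rad and x of clip_long_a in the frame of row_long between -0.07 and 0.1 m and y of clip_long_a in the frame of row_long between -0.02 and 0.02 m and z of clip_long_a in the frame of row_long between -0.004 and 0.004 m and angle between the x axis of each of clip_long_a, clip_long_b and the y axis of row_long, either way round below 0.35 rad and x of clip_long_b in the frame of row_long between -0.07 and 0.1 m and y of clip_long_b in the frame of row_long between -0.02 and 0.02 m and z of clip_long_b in the frame of row_long between -0.004 and 0.004 m and x of clip_short_b in the frame of row_short between -0.07 and 0.1 m and y of clip_short_b in the frame of row_short between -0.02 and 0.02 m and z of clip_short_b in the frame of row_short between -0.004 and 0.004 m and x of clip_medium_b in the frame of row_medium between -0.07 and 0.1 m and y of clip_medium_b in the frame of row_medium between -0.02 and 0.02 m and z of clip_medium_b in the frame of row_medium between -0.004 and 0.004 m and value of joint drawer above 0.09 m), for 0.3 s.
At the end, for the whole second after the job is handed in: The drawer is latched shut (within 3 mm of its shut position) and every clip present rests in the row for its length: flat on the row's floor (within 4 mm), its middle within 20 mm of the row's middle line, its length within 20 degrees of straight across the row (x of clip_short_a in the frame of row_short between -0.07 and 0.1 m and y of clip_short_a in the frame of row_short between -0.02 and 0.02 m and z of clip_short_a in the frame of row_short between -0.004 and 0.004 m and angle between the x axis of each of clip_short_a, clip_short_b and the y axis of row_short, either way round below 0.35 rad and x of clip_medium_a in the frame of row_medium between -0.07 and 0.1 m and y of clip_medium_a in the frame of row_medium between -0.02 and 0.02 m and z of clip_medium_a in the frame of row_medium between -0.004 and 0.004 m and angle between the x axis of each of clip_medium_a, clip_medium_b and the y axis of row_medium, either way round below 0.35 rad and x of clip_long_a in the frame of row_long between -0.07 and 0.1 m and y of clip_long_a in the frame of row_long between -0.02 and 0.02 m and z of clip_long_a in the frame of row_long between -0.004 and 0.004 m and angle between the x axis of each of clip_long_a, clip_long_b and the y axis of row_long, either way round below 0.35 rad and x of clip_long_b in the frame of row_long between -0.07 and 0.1 m and y of clip_long_b in the frame of row_long between -0.02 and 0.02 m and z of clip_long_b in the frame of row_long between -0.004 and 0.004 m and x of clip_short_b in the frame of row_short between -0.07 and 0.1 m and y of clip_short_b in the frame of row_short between -0.02 and 0.02 m and z of clip_short_b in the frame of row_short between -0.004 and 0.004 m and x of clip_medium_b in the frame of row_medium between -0.07 and 0.1 m and y of clip_medium_b in the frame of row_medium between -0.02 and 0.02 m and z of clip_medium_b in the frame of row_medium between -0.004 and 0.004 m and value of joint drawer between -0.003 and 0.003 m and linear speed of each of clip_short_a, clip_medium_a, clip_long_a, clip_long_b, clip_short_b, clip_medium_b below 0.02 m/s); the robot touches nothing.
It fails at once if the yellow cup is pushed more than 40 mm or tipped over (distance of cup from where it was at the start of the episode above 0.04 m or angle between cup's own z axis and vertical above 0.5 rad).
It fails at once if the perfume bottle is pushed more than 40 mm or tipped over (distance of perfume from where it was at the start of the episode above 0.04 m or angle between perfume's own z axis and vertical above 0.5 rad).
It fails at once if the toothbrush stand is pushed more than 40 mm or tipped over (distance of stand from where it was at the start of the episode above 0.04 m or angle between stand's own z axis and vertical above 0.5 rad).
It fails at once if the hairbrush is pushed more than 40 mm or tipped over (distance of hairbrush from where it was at the start of the episode above 0.04 m or angle between hairbrush's own z axis and vertical above 0.5 rad).
Of clip_short_a, clip_medium_a, clip_long_a, clip_long_b, clip_short_b, clip_medium_b only 4 to 6 are there at a start; the rules pass over those that are not, and their reading is None.
At some moment in a run one of clip_short_a, clip_medium_a, clip_long_a, clip_long_b, clip_short_b, clip_medium_b may be knocked a few centimetres aside while the robot is not near it.
Once in a run the grip may slacken for a moment while it holds something.
It also fails if it takes over 210 s, if anything falls off the work surface, if the arm or the gripper's body presses on something with over 40 N, if the wrist force passes 120 N, or if a joint passes its speed limit or range.

ROBOT

A 6-joint arm with a two-finger parallel gripper is mounted at the origin on the work surface. World frame = base frame: x ahead of the robot, y to its left, z up, the work surface at z = 0. Lengths are in m, angles in rad, forces in N, time in s.
With the tool pointing down it reaches from about 0.375 to 0.975 m from the base axis. Payload 3.8 kg.
Tool frame: the origin (TCP) lies at the very end of the fingers, on their centre line; the grasp point (between the pads) lies bot.hold_point_z behind it (bot.hold_point_z is the distance from the TCP to the grasp point, in m); z points along the fingers, y is the line along which they close (so a half turn about z gives the same grasp; the last joint's range is limited). The gripper opens to 85 mm and grips with 20 to 120 N. Pads are 22 mm wide; open, the fingers measure 114 mm over their backs; the gripper's body (76 mm by 85 mm) begins 54 mm behind the grasp point. The pads swing forward as they close: fully open they stand 13 mm farther back than shut.
Start: joints at [1.239, 0.264, 1.604, -0, 1.274, -0.037], TCP at [0.196, 0.646, 0.231] pointing down, gripper open.
Joint ranges: [-2.63, 2.63], [-0.94, 2.18], [0.31, 2.57], [-1.31, 4.45], [0, 2.66], [-2.55, 2.55]. Speed limits (rad/s): [2.57, 2.57, 3.14, 3.14, 3.14, 3.14].

INTERFACE

Orientations are given as a rotation vector (axis times angle).
In Python, from workcell import bot gives the robot as it stands.
- The arm moves only by the shell command python3 jog.py [OPENING] [FORCE], which reads ROWS from standard input. ROWS is a JSON list of rows, 1 to 5 of them, each written [[dx, dy, dz], turn]: dx, dy, dz in m, then a turn about the tool's z in rad; each row shifts and turns the commanded pose from where the row before left it, along the tool's axes as they then stand; what a row does not reach is not made up. A row lasts 1/8 s, in which the tool goes at most 0.0625 m and 0.188 rad, less where a joint would pass 70% of its speed; a pose out of reach is approached as far as the arm can. OPENING is the opening from 0.0 (shut) to 1.0 (fully open), set as the command begins (- or left out keeps the last). The fingers move at their own pace and stop on an object; FORCE is the grip in N (left out, the last holds). Time passes only in rows, so rows that do not move let the fingers close. It prints the time, the measured TCP pose, the force, the opening and the grip force at its end. Input that does not fit is refused with a message, and nothing moves.
- bot.read_state(): the state, without advancing time (a new reading comes with each control period).
- bot.read_camera(name): name is "scene" or "top"; returns the picture (420x560x3 uint8, red, green, blue); there is no depth.
- bot.camera_info(name): a dict with "intrinsics" (3x3 intrinsics, pixels), "extrinsics" (4x4, takes a point from camera to world coordinates). Camera axes: x right, y down, z forward; pixel columns grow to the right and rows downward; lengths in m; the calibration is good to about 2 mm. A picture is of the moment at which its call begins. camera_info takes no time and is no camera call.
- bot.finish_job(): hands the job in; it is judged then, once.
The state is a dict: "time": time; "q": joint angles; "joint_vel": joint speeds; "joint_torque": joint torques, N m; "tool_pos": TCP position; "tcp_rot": TCP orientation; "wrist_force": force on the tool from outside, world axes, zero at the start; "torque": the same for the moment, N m; "width": opening from 0.0 (shut) to 1.0 (fully open); "grip_force": force on a finger pad.
Only numpy, scipy, OpenCV 4.12 (cv2) and the standard library are available. Lean on these libraries where they do the work, as an engineer would, in place of code of your own. Each camera call takes 0.05 s, during which the arm holds its last target. There are 200 camera calls.

## Working session

There is one attempt and no reset: what is moved stays moved. The work goes in short steps, Python scripts to look and compute and a shell command to move; the robot and the scene stay as the last step left them, time stands still between calls to the robot, and variables do not carry over. Pictures are saved under pics/ and viewed, at most 18 in all, crops included, and the job is handed in when it is done.

```bash
ls; mkdir -p pics; python3 - <<'E'
from workcell import bot
import cv2
for n in("scene","top"):
    im=bot.read_camera(n); cv2.imwrite(f"pics/{n}0.png",im[...,::-1]); i=bot.camera_info(n); print(n,i["intrinsics"],i["extrinsics"])
s=bot.read_state(); print(s, bot.hold_point_z)
E
```

```text
jog.py
pics
workcell.py
scene [[441.3846426    0.         283.50304388]
 [  0.         441.3846426  205.75247811]
 [  0.           0.           1.        ]] [[-0.68759305  0.53497516 -0.4909352   1.08807064]
 [ 0.72599038  0.51807993 -0.45225121  0.48421021]
 [ 0.01240051 -0.66737902 -0.74461498  0.88095773]
 [ 0.          0.          0.          1.        ]]
top [[478.76106609   0.         277.70273025]
 [  0.         478.76106609 211.5448181 ]
 [  0.           0.           1.        ]] [[ 2.68489672e-02 -9.95390349e-01  9.20716346e-02  4.18862710e-01]
 [-9.99639466e-01 -2.67594126e-02  2.20726143e-03 -4.84106440e-02]
 [ 2.66696130e-04 -9.20977023e-02 -9.95749940e-01  1.26899181e+00]
 [ 0.00000000e+00  0.00000000e+00  0.00000000e+00  1.00000000e+00]]
{'time': 0.1, 'q': array([ 1.23905175e+00,  2.64701591e-01,  1.60526006e+00,  1.75974434e-06,
        1.27372594e+00, -3.69105599e-02]), 'joint_vel': array([-0.00028293, -0.00229127, -0.00418459,  0.00013081, -0.00080261,
       -0.00176987]), 'joint_torque': array([ 2.68878794e-04, -5.16711903e+01, -3.68587303e+01,  6.26492010e-05,
        6.40660117e-03,  3.97393410e-05]), 'tool_pos': array([0.1959286 , 0.64522818, 0.23005831]), 'tcp_rot': array([-0.46139251, -3.10713503,  0.00323409]), 'wrist_force': array([0.5243206 , 0.15276286, 0.5866248 ]), 'torque': array([-0.00552118,  0.0169982 ,  0.02142031]), 'grip_force': 0.0, 'width': 0.9987474917768405} 0.0187
```

View pics/top0.png

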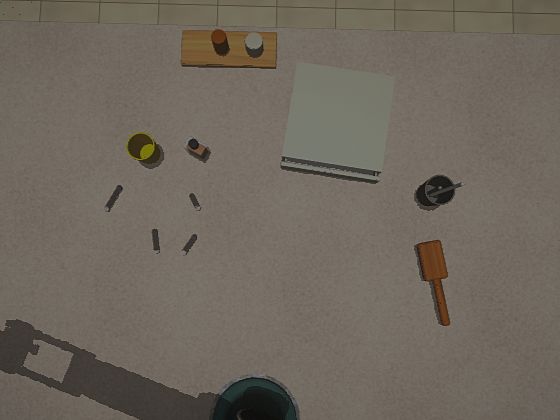

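View pics/scene0.png

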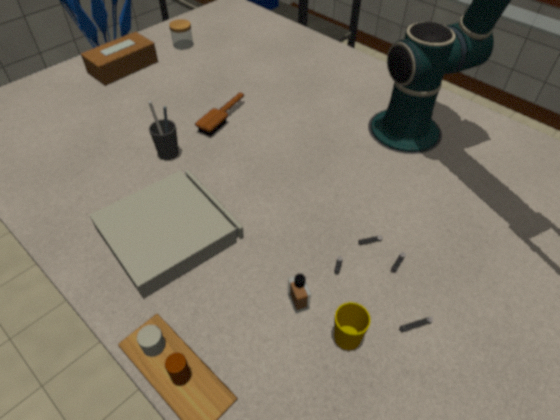

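The top view shows the unit with its front face at about (282,160) to (380,178). There are four dark clips at about (114,198), (195,201), (156,240) and (190,244). Cup at (143,148), perfume (197,149), stand (436,191), hairbrush (435,280). I'll enlarge both areas.

```bash
cat > h.py <<'E'
import numpy as np, cv2
from workcell import bot
from scipy.spatial.transform import Rotation as R
def to_world(u,v,z,n="top"):
    i=bot.camera_info(n); K=i["intrinsics"]; T=i["extrinsics"]
    d=T[:3,:3]@np.linalg.solve(K,[u,v,1]); return T[:3,3]+d*(z-T[2,3])/d[2]
def to_pix(p,n="top"):
    i=bot.camera_info(n); K=i["intrinsics"]; T=i["extrinsics"]
    c=K@(T[:3,:3].T@(np.array(p)-T[:3,3])); return c[:2]/c[2]
def crop(im,x0,y0,w,h,s,name):
    cv2.imwrite("pics/"+name,cv2.resize(im[y0:y0+h,x0:x0+w,::-1],None,fx=s,fy=s,interpolation=cv2.INTER_CUBIC))
def local(p,yaw=None):
    "world target p (x,y,z), tool y heading yaw -> tool-axes shift and turn"
    s=bot.read_state(); r=R.from_rotvec(s["tcp_rot"]); m=r.as_matrix()
    d=m.T@(np.array(p)-s["tool_pos"]); t=0
    if yaw is not None:
        a=np.arctan2(m[1,1],m[0,1]); t=-((yaw-a+np.pi/2)%np.pi-np.pi/2)
    return np.round(d,4),round(t,3),np.round(s["q"],2)
E
python3 - <<'E'
from h import *
im=cv2.imread("pics/top0.png")[...,::-1]
crop(im,90,170,130,95,6,"clips.png"); crop(im,275,150,115,40,6.9,"front.png")
g=im[170:265,90:220].max(2)
_,_,st,c=cv2.connectedComponentsWithStats((g<75).astype(np.uint8)); 
for k in range(1,len(st)):
    if st[k,4]>15: print(st[k],c[k]+[90,170])
E
```

```text
[ 16  15  17  27 162] [113.9691358  196.95679012]
[99 23 11 15 75] [193.65333333 199.74666667]
[ 62  59   8  24 123] [155.50406504 239.42276423]
[ 93  64  14  21 111] [190.         243.09009009]
```

View pics/clips.png

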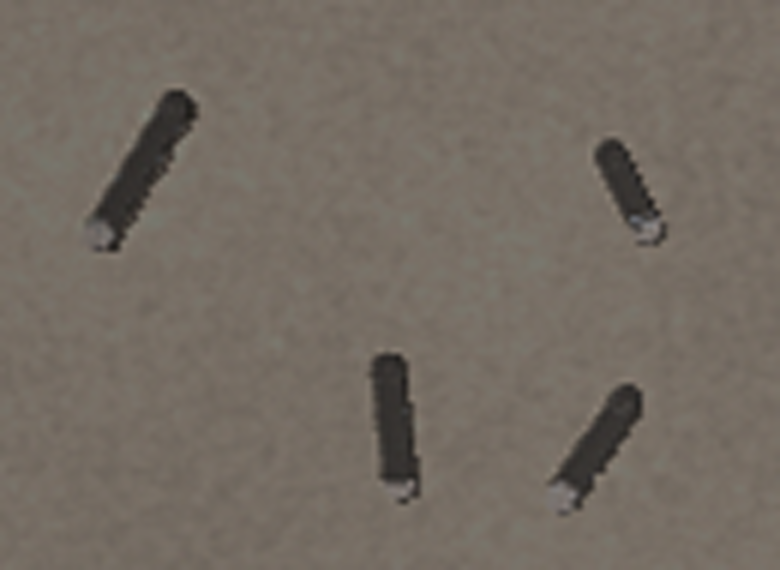

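View pics/front.png

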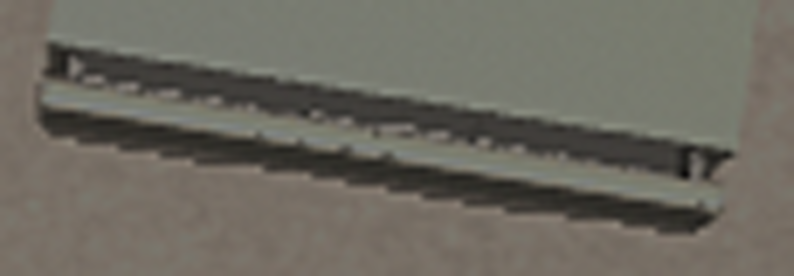

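The four clip ends are clear: A (180,92)-(100,247), B (606,140)-(652,242), C (388,353)-(402,500), D (630,385)-(560,510). The panel's top edge runs from (43,95) to (718,196) in its crop.

```bash
python3 - <<'E'
from h import *
f=lambda x,y,s,x0,y0:((x+.5)/s-.5+x0,(y+.5)/s-.5+y0)
for n,a,b in [("A",(178,92),(99,247)),("B",(606,140),(652,242)),("C",(388,353),(402,500)),("D",(630,385),(562,510))]:
    p,q=[to_world(*f(*t,6,90,170),.008) for t in(a,b)]; d=p-q
    print(n,np.round((p+q)/2,4),"len",np.linalg.norm(d).round(4),"heading",np.arctan2(d[1],d[0]).round(3))
p,q=[to_world(*f(*t,6.9,275,150),.047) for t in((43,95),(718,196))]; d=p-q
m=(p+q)/2; y=d/np.linalg.norm(d); x=np.array([y[1],-y[0],0]); print("panel top",m,"len",np.linalg.norm(d),"yaw",np.arctan2(x[1],x[0]))
# unit far/near corners, z=.054
for c in ((297,64),(395,75),(383,173)): print(to_world(*c,.054).round(3))
for n,c,z in (("cup",(141,146),.09),("perf",(193,145),.1),("stand",(440,189),.1),("brush",(433,262),.038)): print(n,to_world(*c,z).round(3))
E
```

```text
A [0.5603 0.3928 0.008 ] len 0.0764 heading -0.416
B [0.5565 0.1758 0.008 ] len 0.05 heading 0.461
C [0.45   0.2738 0.008 ] len 0.0648 heading 0.145
D [0.4432 0.1853 0.008 ] len 0.0618 heading -0.459
panel top [ 0.64153897 -0.17702245  0.047     ] len 0.2552714632836073 yaw -0.12364347708037697
[ 0.921 -0.086  0.054]
[ 0.898 -0.343  0.054]
[ 0.638 -0.313  0.054]
cup [0.683 0.301 0.09 ]
perf [0.687 0.169 0.1  ]
stand [ 0.593 -0.444  0.1  ]
brush [ 0.414 -0.446  0.038]
```
Lens: A 80 (76.4 -> tip bottom underestimate), B 50, C 65, D 65 (61.8). OK. Note dark clip heights .01 top.

Clip lengths come out as A 76 (long), B 50 (short), C 65 (medium) and D 62 (medium). The panel measures 255 against 260 actual, with yaw about -0.115. Next I turn the tool so its y lies along the unit's x, then move in front of the panel with the gripper shut.

```bash
echo '[[[0,0,0],0.174],[[0,0,0],0.174],[[0,0,0],0.174],[[0,0,0],0.174],[[0,0,0],0.174]]' | python3 jog.py 0.0
echo '[[[0,0,0],0.174],[[0,0,0],0.174],[[0,0,0],0.174],[[0,0,0],0]]' | python3 jog.py
for i in 1 2 3; do echo '[[[-0.051,0.03,0],0],[[-0.051,0.03,0],0],[[-0.051,0.03,0],0],[[-0.051,0.03,0],0],[[-0.051,0.03,0],0]]' | python3 jog.py; done
python3 - <<'E'
from h import *
y=-.115;ux=np.array([np.cos(y),np.sin(y),0])
print(local(np.array([.6415,-.177,.02])-.0905*ux,y))
E
```

```text
time: 0.72
tool_pos: [0.196, 0.6454, 0.2304]
tcp_rot: [1.735, 2.618, -0.002]
wrist_force: [-0.5, 0.2, 0.3]
width: 0.002
grip_force: 0.0
time: 1.23
tool_pos: [0.196, 0.6455, 0.2306]
tcp_rot: [2.344, 2.091, -0.002]
wrist_force: [-1.1, 0.3, 0.1]
width: -0.004
grip_force: 0.0
time: 1.85
tool_pos: [0.316, 0.3734, 0.2312]
tcp_rot: [2.342, 2.094, 0.0]
wrist_force: [1.3, -0.2, 0.0]
width: 0.005
grip_force: 0.0
time: 2.48
tool_pos: [0.4355, 0.1028, 0.2315]
tcp_rot: [2.342, 2.093, 0.001]
wrist_force: [1.0, 0.6, -0.6]
width: -0.0
grip_force: 0.0
time: 3.1
tool_pos: [0.555, -0.168, 0.2312]
tcp_rot: [-2.343, -2.093, -0.001]
wrist_force: [0.6, 0.7, 0.3]
width: -0.003
grip_force: 0.0
(array([ 0.0009, -0.0036,  0.2112]), np.float64(0.002), array([-0.34,  0.09,  1.81,  0.  ,  1.24, -0.22]))
```

```bash
echo '[[[0,-0.004,0.055],0],[[0,0,0.055],0],[[0,0,0.055],0],[[0,0,0.043],0],[[0,0,0],0]]' | python3 jog.py 0.0
echo '[[[0,0.03,0],0],[[0,0.025,0],0],[[0,0.005,0],0],[[0,0.003,0],0],[[0,0,0],0]]' | python3 jog.py
echo '[[[0,0.003,0],0],[[0,0.003,0],0],[[0,0,0],0]]' | python3 jog.py | grep -E 'pos|force'
```

```text
time: 3.72
tool_pos: [0.5463, -0.1642, 0.019]
tcp_rot: [-2.337, -2.086, 0.007]
wrist_force: [-0.7, 0.6, 0.5]
width: -0.001
grip_force: 0.0
time: 4.35
tool_pos: [0.6127, -0.1728, 0.0238]
tcp_rot: [-2.346, -2.089, 0.0]
wrist_force: [-0.8, -0.4, 0.4]
width: 0.0
grip_force: 0.0
tool_pos: [0.6193, -0.1736, 0.0233]
wrist_force: [-0.0, 0.8, -0.3]
grip_force: 0.0
```

```bash
for i in 1 2 3; do echo '[[[0,0.002,0],0],[[0,0.002,0],0],[[0,0,0],0]]' | python3 jog.py | grep -E 'pos|wrist'; done
```

```text
tool_pos: [0.6231, -0.1741, 0.0232]
wrist_force: [-0.9, 0.4, 0.3]
tool_pos: [0.6262, -0.1745, 0.0231]
wrist_force: [-3.5, 0.2, 2.9]
tool_pos: [0.6304, -0.175, 0.0231]
wrist_force: [-5.1, -1.0, 2.8]
```

```bash
for i in 1 2; do echo '[[[0,0.001,0],0],[[0,0.0015,0],0],[[0,0,0],0]]' | python3 jog.py | grep -E 'pos|wrist'; done
```

```text
tool_pos: [0.6311, -0.1751, 0.0231]
wrist_force: [-10.2, 0.9, 6.4]
tool_pos: [0.6312, -0.1751, 0.0231]
wrist_force: [-17.1, -0.0, 13.0]
```

Hard stop found at x=0.6311, so the shut face contact is at about 0.624. I back off, rise, and look.

```bash
echo '[[[0,-0.03,0],0],[[0,-0.06,0],0],[[0,-0.04,0],0],[[0,-0.02,-0.03],0],[[0,-0.02,-0.05],0]]' | python3 jog.py 0.6 | grep -E 'pos|wrist'
echo '[[[0,0,-0.05],0],[[0,0,0],0],[[0,0,0],0],[[0,0,0],0]]' | python3 jog.py|grep pos; python3 - <<'E'
from h import *
im=bot.read_camera("top"); crop(im,270,140,140,100,5.7,"spr.png")
E
```

```text
tool_pos: [0.4657, -0.1553, 0.1025]
wrist_force: [0.3, -0.4, -0.4]
tool_pos: [0.4664, -0.1554, 0.1517]
```

View pics/spr.png

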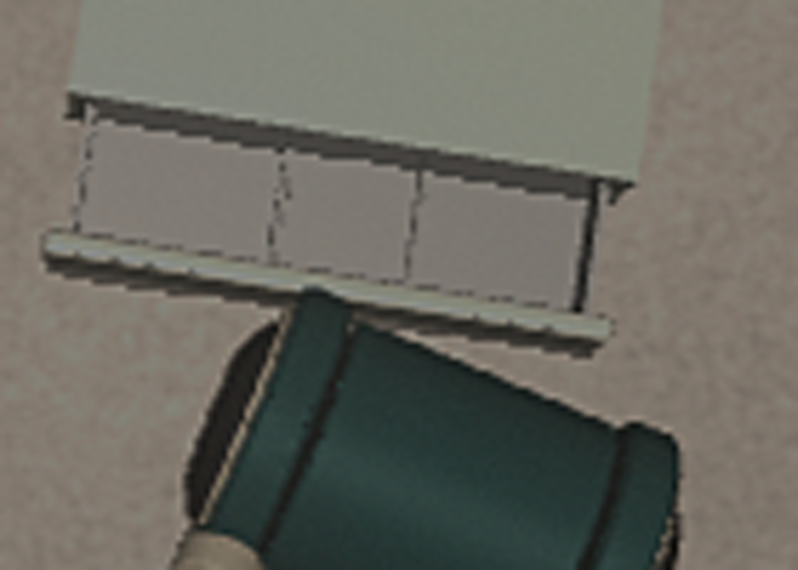

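The drawer has sprung out and its three lanes show. The panel's top edge runs from about (45,240) to (608,326).

```bash
python3 - <<'E'
from h import *
f=lambda x,y:((x+.5)/5.7-.5+270,(y+.5)/5.7-.5+140)
p,q=[to_world(*f(*t),.047) for t in((46,242),(608,327))]; d=p-q; print((p+q)/2,np.linalg.norm(d),np.arctan2(-d[0],d[1]))
p,q=[to_world(*f(*t),.054) for t in((72,95),(634,182))]; d=p-q; print((p+q)/2,np.linalg.norm(d),np.arctan2(-d[0],d[1]))
m=(to_world(*f(46,242),.047)+to_world(*f(608,327),.047))/2
print(local([m[0],m[1],.028],-.115))
E
```

```text
[ 0.59225615 -0.17074007  0.047     ] 0.2563996434413853 -0.12469700498430665
[ 0.6580261  -0.18060813  0.054     ] 0.25632968748275436 -0.12898248164569862
(array([-0.0007,  0.1272,  0.1232]), np.float64(-0.001), array([-0.37, -0.02,  2.07,  0.  ,  1.09, -0.26]))
```

```bash
echo '[[[0,0.05,0],0.01],[[0,0.05,0],0],[[0,0.027,0],0],[[0,0,0.05],0],[[0,0,0.04],0]]' | python3 jog.py 0.6 | grep -E 'pos|wrist'
echo '[[[0,0,0.02],0],[[0,0,0.013],0],[[0,0,0],0]]' | python3 jog.py | grep -E 'pos|wrist|width'
echo '[[[0,0,0],0],[[0,0,0],0],[[0,0,0],0],[[0,0,0],0]]' | python3 jog.py 0 40
```

```text
tool_pos: [0.5927, -0.1709, 0.0602]
wrist_force: [-1.4, -0.2, -0.1]
tool_pos: [0.593, -0.1713, 0.0298]
wrist_force: [0.5, -0.0, 1.4]
width: 0.6
time: 9.28
tool_pos: [0.5943, -0.1717, 0.032]
tcp_rot: [2.356, 2.075, 0.002]
wrist_force: [-1.0, 0.5, 6.4]
width: 0.124
grip_force: 41.2
```

```bash
echo '[[[0,-0.01,-0.002],0],[[0,-0.03,0],0],[[0,-0.03,0],0],[[0,-0.03,0],0],[[0,-0.01,0],0]]' | python3 jog.py - 40 | grep -E 'pos|wrist|width'
echo '[[[0,-0.005,0],0],[[0,-0.003,0],0],[[0,0,0],0]]' | python3 jog.py | grep -E 'pos|wrist|width'
```

```text
tool_pos: [0.4821, -0.157, 0.0321]
wrist_force: [1.6, 0.0, -3.2]
width: 0.126
tool_pos: [0.476, -0.1562, 0.0321]
wrist_force: [0.1, 3.1, -1.3]
width: 0.128
```

```bash
echo '[[[0,0,0],0],[[0,0,0],0],[[0,0,-0.03],0],[[0,0,-0.05],0],[[0,0,-0.05],0]]' | python3 jog.py 0.6 | grep -E 'pos|wrist|width'
echo '[[[0.05,0,0],0],[[0.05,0,0],0],[[0.05,0,0],0],[[0.05,0,0],0],[[0.05,0,0],0]]' | python3 jog.py  | grep -E 'pos'
echo '[[[0.05,0,-0.02],0],[[0.05,0,-0.03],0],[[0.05,0,0],0],[[0,0,0],0]]' | python3 jog.py  | grep -E 'pos'
python3 - <<'E'
from h import *
im=bot.read_camera("top"); crop(im,85,130,310,140,2.58,"out.png"); cv2.imwrite("pics/out_full.png",im[...,::-1])
E
```

```text
tool_pos: [0.4761, -0.1567, 0.1636]
wrist_force: [0.9, -0.1, 0.2]
width: 0.604
tool_pos: [0.5082, 0.093, 0.1629]
tool_pos: [0.5272, 0.2435, 0.2131]
```

View pics/out.png

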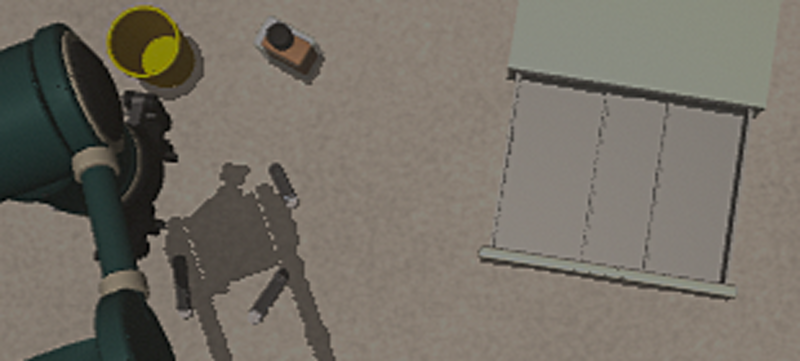

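The drawer is fully out, with the panel's top edge from (480,254) to (735,291) in this crop. Clips B, C and D have not moved; A is hidden by the arm.

```bash
cat >> h.py <<'E'
YAW=-.125
UX=np.array([np.cos(YAW),np.sin(YAW),0]); UY=np.array([-UX[1],UX[0],0])
def row(m,y,x,z): # m: panel_top world, row offset y, x in row frame
    p=m+UX*(.079+x)+UY*y; p[2]=z; return p
E
python3 - <<'E'
from h import *
f=lambda x,y:((x+.5)/2.58-.5+85,(y+.5)/2.58-.5+130)
p,q=[to_world(*f(*t),.047) for t in((480,254),(735,291))]; d=p-q; print(d, np.linalg.norm(d),np.arctan2(-d[0],d[1])); m=(p+q)/2
print("panel",m)
# check: ribs in view vs predicted
for y in (24.5,-39.5): print([to_pix(row(m,y/1000,x,.018)).round(1) for x in(-.06,.09)])
print("ribs seen",f(584,260),f(605,98),f(646,268),f(666,106))
for n,y in(("short",-.0075),("medium",-.079),("long",.0715)): print(n,row(m,y,0,.01))
print("D",local([.4432,.1853,.12],-.459+np.pi/2))
E
```

```text
[0.02980216 0.25279614 0.        ] 0.25454676762332756 -0.11734843389503373
panel [ 0.47389791 -0.15546028  0.047     ]
[array([310.9, 227.2]), array([319.1, 171.2])]
[array([335.1, 230.9]), array([343.1, 174.8])]
ribs seen (311.0503875968992, 230.46899224806202) (319.1899224806201, 167.67829457364343) (335.0813953488372, 233.56976744186045) (342.8333333333333, 170.77906976744185)
short [ 0.55134647 -0.17275106  0.01      ]
medium [ 0.54243223 -0.24369319  0.01      ]
long [ 0.56119577 -0.09436745  0.01      ]
D (array([-0.066 , -0.0759,  0.0924]), np.float64(-1.235), array([ 0.39,  0.1 ,  1.83, -0.  ,  1.21,  0.51]))
```

Predicted ribs agree with the picture. Now picking D.

```bash
echo '[[[-0.033,-0.038,0.045],-0.1764],[[0,0,0],-0.1764],[[0,0,0],-0.1764],[[0,0,0],-0.1764],[[0,0,0],-0.1764]]' | python3 jog.py 0.6|grep pos
echo '[[[0,0,0],-0.1764],[[0,0,0],-0.1764],[[0,0,0],0]]' | python3 jog.py|grep pos
python3 - <<'E'
from h import *
print(local([.4432,.1853,.05],-.459+np.pi/2))
E
```

```text
tool_pos: [0.4873, 0.2125, 0.1702]
tool_pos: [0.4874, 0.2129, 0.1703]
(array([ 0.0271, -0.0444,  0.1203]), np.float64(-0.006), array([ 0.37,  0.04,  1.97, -0.  ,  1.13, -0.74]))
```

```bash
echo '[[[0.027,-0.044,0],0],[[0,0,0.055],0],[[0,0,0.055],0],[[0,0,0.04],0],[[0,0,0.01],0]]' | python3 jog.py |grep pos
echo '[[[0,0,0.005],0],[[0,0,0],0]]' | python3 jog.py |grep -E 'pos|wrist'
echo '[[[0,0,0],0],[[0,0,0],0],[[0,0,0],0]]' | python3 jog.py 0 40
```

```text
tool_pos: [0.441, 0.1853, 0.0079]
tool_pos: [0.4453, 0.1874, 0.0069]
wrist_force: [0.5, 0.5, -0.3]
time: 14.32
tool_pos: [0.4449, 0.1875, 0.0068]
tcp_rot: [0.719, 3.056, 0.002]
wrist_force: [-1.1, -0.9, 5.8]
width: 0.137
grip_force: 39.1
```

```bash
echo '[[[0,0,-0.04],0],[[0,0,-0.06],0],[[0,0,-0.03],0],[[0,0,0],0.17],[[0,0,0],0.17]]' | python3 jog.py |grep pos
echo '[[[0,0,0],0.18],[[0,0,0],0.18],[[0,0,0],0.18],[[0,0,0],0.18],[[0,0,0],0.175]]' | python3 jog.py
python3 - <<'E'
from h import *
m=np.array([.4739,-.1555,.047])
print(local(row(m,-.079,-.03,.06),YAW))
E
```

```text
tool_pos: [0.4442, 0.1872, 0.1366]
time: 15.58
tool_pos: [0.4437, 0.187, 0.1356]
tcp_rot: [-2.363, -2.07, 0.0]
wrist_force: [0.8, 0.8, -0.4]
width: 0.14
grip_force: 39.2
(array([-0.4142,  0.1246,  0.0756]), np.float64(-0.007), array([ 0.35, -0.02,  2.11, -0.  ,  1.06,  0.48]))
```

```bash
echo '[[[-0.052,0.0155,0],0],[[-0.052,0.0155,0],0],[[-0.052,0.0155,0],0],[[-0.052,0.0155,0],0],[[-0.052,0.0155,0],0]]' | python3 jog.py |grep pos
echo '[[[-0.052,0.0155,0],0],[[-0.052,0.0155,0],0],[[-0.05,0.016,0],0],[[0,0,0],0]]' | python3 jog.py 
python3 - <<'E'
from h import *
m=np.array([.4739,-.1555,.047])
print(local(row(m,-.079,-.03,.0185),YAW))
im=bot.read_camera("scene"); crop(im,80,120,180,160,3.7,"carry.png")
E
```

```text
tool_pos: [0.4881, -0.0823, 0.1358]
time: 16.7
tool_pos: [0.5158, -0.2428, 0.1359]
tcp_rot: [2.36, 2.071, -0.0]
wrist_force: [-0.3, 0.9, -0.4]
width: 0.139
grip_force: 39.2
(array([ 0.0025, -0.0036,  0.1173]), np.float64(-0.005), array([-0.48,  0.15,  1.93, -0.  ,  1.06, -0.35]))
```

View pics/carry.png

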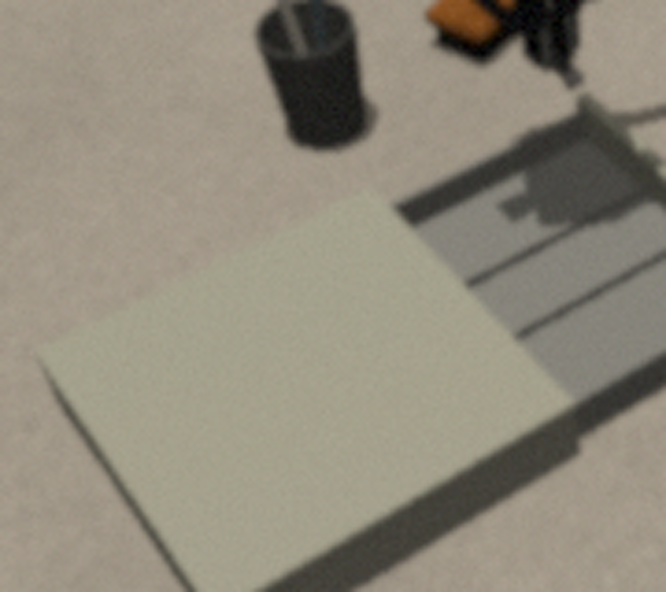

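The gripper, top right at about (560,50), holds the clip clear above the medium row. I lower it.

```bash
echo '[[[0.0025,-0.003,0.05],-0.005],[[0,0,0.04],0],[[0,0,0.02],0],[[0,0,0.007],0],[[0,0,0],0]]' | python3 jog.py |grep -E 'pos|wrist|grip'
echo '[[[0,0,0.001],0],[[0,0,0],0]]' | python3 jog.py |grep -E 'pos|wrist'
echo '[[[0,0,0],0],[[0,0,0],0]]' | python3 jog.py 0.5 |grep -E 'pos|wrist'
echo '[[[0,0,-0.04],0],[[0,0,-0.05],0],[[0,0,-0.05],0],[[0.05,0,0],0],[[0.055,0,0],0]]' | python3 jog.py |grep -E 'pos|wrist'
echo '[[[0.055,0,0],0],[[0.055,0,0],0],[[0.055,-0.015,0],0],[[0.055,-0.015,0],0],[[0.055,-0.015,0],0]]' | python3 jog.py |grep -E 'pos|wrist'
python3 - <<'E'
from h import *
im=bot.read_camera("top"); crop(im,85,130,310,140,2.58,"p1.png")
print(local([.45,.2738,.1],.145+np.pi/2))
E
```

```text
tool_pos: [0.5143, -0.2353, 0.0203]
wrist_force: [0.7, 1.1, 5.7]
grip_force: 42.8
tool_pos: [0.5144, -0.2354, 0.02]
wrist_force: [0.4, 2.0, 7.4]
tool_pos: [0.5124, -0.2355, 0.0177]
wrist_force: [0.3, 0.2, 0.6]
tool_pos: [0.5257, -0.1316, 0.1587]
wrist_force: [0.1, 0.6, -0.6]
tool_pos: [0.5128, 0.1481, 0.1573]
wrist_force: [1.1, 0.2, 0.1]
(array([ 0.1111, -0.0752,  0.0581]), np.float64(1.307), array([0.24, 0.06, 1.98, 0.01, 1.1 , 0.36]))
```

View pics/p1.png

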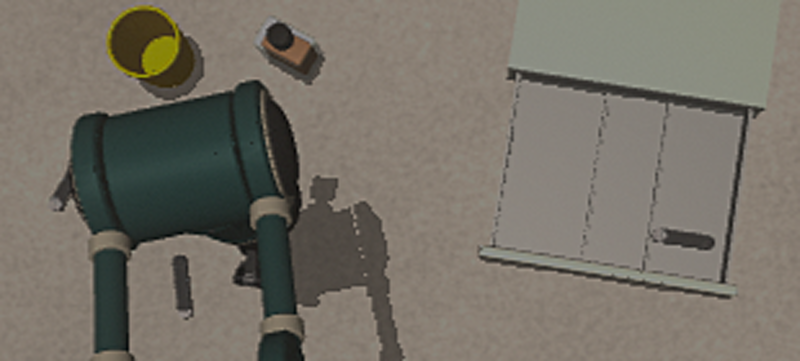

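D lies in the medium row at about (655-714, 240), but toward the rib. I zoom in to see whether its bright end is up on it.

```bash
python3 - <<'E'
from h import *
im=bot.read_camera("top"); crop(im,325,195,60,45,10,"p1z.png")
m=np.array([.4739,-.1555,.047])
# lane edges at floor / rib top at x=-.03
print([to_pix(row(m,-.079+s,-.03,z)).round(1) for s,z in((-.0375,.01),(.0375,.01),(.0375,.018),(.0415,.018))])
E
```

```text
[array([365.3, 224.2]), array([337.1, 219.9]), array([337.5, 219.7]), array([336. , 219.5])]
```

View pics/p1z.png

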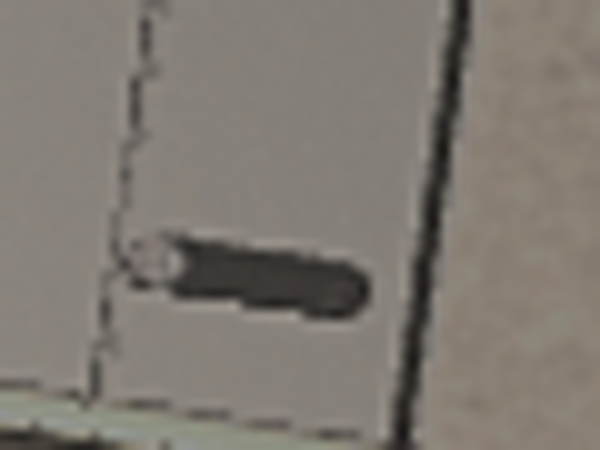

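D's bright end touches the rib at about (122,262), so I will shift it 6 mm toward -y on a later trip. Now clip C.

```bash
echo '[[[0.055,-0.038,0],0],[[0.055,-0.037,0],0],[[0,0,0],0.185],[[0,0,0],0.185],[[0,0,0],0.185]]' | python3 jog.py 0.6|grep pos
echo '[[[0,0,0],0.185],[[0,0,0],0.185],[[0,0,0],0.185],[[0,0,0],0.185],[[0,0,0],0]]' | python3 jog.py|grep pos
python3 - <<'E'
from h import *
print(local([.45,.2738,.05],.145+np.pi/2))
E
```

```text
tool_pos: [0.456, 0.2569, 0.1572]
tool_pos: [0.4562, 0.2566, 0.1572]
(array([-0.0034, -0.0181,  0.1072]), np.float64(0.011), array([ 0.46,  0.04,  2.  , -0.  ,  1.1 ,  1.88]))
```

```bash
echo '[[[-0.0034,-0.018,0],0.01],[[0,0,0.055],0],[[0,0,0.055],0],[[0,0,0.03],0],[[0,0,0.012],0]]' | python3 jog.py |grep pos
echo '[[[0,0,0],0],[[0,0,0],0]]' | python3 jog.py |grep -E 'pos|wrist'
echo '[[[0,0,0],0],[[0,0,0],0],[[0,0,0],0]]' | python3 jog.py 0 40
echo '[[[0,0,-0.04],0],[[0,0,-0.06],0],[[0,0,-0.03],0],[[0,0,0],-0.17],[[0,0,0],-0.17]]' | python3 jog.py |grep pos
echo '[[[0,0,0],-0.18],[[0,0,0],-0.18],[[0,0,0],-0.18],[[0,0,0],-0.18],[[0,0,0],-0.18]]' | python3 jog.py |grep pos
echo '[[[0,0,0],-0.07],[[0,0,0],0]]' | python3 jog.py 
python3 - <<'E'
from h import *
m=np.array([.4739,-.1555,.047])
print(local(row(m,-.079,.03,.06),YAW))
E
```

```text
tool_pos: [0.4485, 0.2732, 0.0032]
tool_pos: [0.4518, 0.2752, 0.0073]
wrist_force: [-0.3, -0.6, 0.5]
time: 21.72
tool_pos: [0.4512, 0.275, 0.0068]
tcp_rot: [-3.133, -0.227, -0.003]
wrist_force: [-0.6, -0.6, 6.9]
width: 0.139
grip_force: 39.1
tool_pos: [0.4506, 0.2747, 0.1365]
tool_pos: [0.4501, 0.2744, 0.1354]
time: 23.22
tool_pos: [0.4501, 0.2744, 0.1354]
tcp_rot: [-2.347, -2.088, 0.001]
wrist_force: [-0.1, -0.7, -0.7]
width: 0.141
grip_force: 39.2
(array([-0.504 ,  0.1821,  0.0755]), np.float64(0.008), array([ 0.5 ,  0.07,  2.02, -0.  ,  1.06,  0.62]))
```

```bash
for i in 1 2; do echo '[[[-0.0504,0.0182,0],0],[[-0.0504,0.0182,0],0],[[-0.0504,0.0182,0],0],[[-0.0504,0.0182,0],0],[[-0.0504,0.0182,0],0]]' | python3 jog.py |grep pos; done
echo '[[[0,0,0],0.008],[[0,0,0],0],[[0,0,0],0]]' | python3 jog.py |grep -E "pos|width"
python3 - <<'E'
from h import *
m=np.array([.4739,-.1555,.047])
print(local(row(m,-.079,.03,.0175),YAW))
E
```

```text
tool_pos: [0.5117, 0.012, 0.1358]
tool_pos: [0.5728, -0.2489, 0.1355]
tool_pos: [0.5723, -0.2458, 0.1353]
width: 0.142
(array([-0.0017,  0.0003,  0.1178]), np.float64(0.002), array([-0.45,  0.24,  1.81,  0.  ,  1.09, -0.32]))
```

Good settle. I place C, then go straight on to regrip D and shift it.

```bash
echo '[[[-0.003,0,0.05],0],[[0,0,0.045],0],[[0,0,0.015],0],[[0,0,0.005],0],[[0,0,0],0]]' | python3 jog.py |grep -E 'pos|wrist'
echo '[[[0,0,0.002],0],[[0,0,0],0]]' | python3 jog.py |grep -E 'pos|wrist'
echo '[[[0,0,0],0],[[0,0,0],0]]' | python3 jog.py 0.5 |grep -E 'pos|wrist'
echo '[[[0,0,-0.03],0],[[0,0,-0.03],0],[[0,0,0],0]]' | python3 jog.py |grep -E 'pos|wrist'
python3 - <<'E'
from h import *
print(local([.5144,-.2354,.08],YAW))
E
```

```text
tool_pos: [0.5736, -0.2503, 0.0221]
wrist_force: [0.4, 0.1, 0.7]
tool_pos: [0.5732, -0.2506, 0.0199]
wrist_force: [-0.2, 0.5, -0.4]
tool_pos: [0.5725, -0.2503, 0.019]
wrist_force: [-0.6, 0.9, 0.1]
tool_pos: [0.5748, -0.2514, 0.0819]
wrist_force: [-1.1, 0.3, 0.7]
(array([ 0.0084, -0.0619,  0.0015]), np.float64(0.001), array([-0.45,  0.3 ,  1.85,  0.  ,  0.98, -0.33]))
```

C went down free of contact at z=0.020, whereas D had touched at that height, so D was probably on the rib. I regrip it and shift it.

```bash
echo '[[[0.008,-0.031,0],0],[[0,-0.031,0],0],[[0,0,0],0],[[0,0,0.04],0],[[0,0,0.02],0]]' | python3 jog.py |grep -E 'pos|wrist'
echo '[[[0,0,0.002],0],[[0,0,0],0]]' | python3 jog.py |grep -E 'pos|wrist'
echo '[[[0,0,0],0],[[0,0,0],0],[[0,0,0],0]]' | python3 jog.py 0 40|grep -E 'pos|wrist|width'
echo '[[[0,0,-0.02],0],[[-0.0045,0,0],0],[[0,0,0],0],[[0,0,0.018],0],[[0,0,0],0]]' | python3 jog.py |grep -E 'pos|wrist|width'
echo '[[[0,0,0.002],0],[[0,0,0],0]]' | python3 jog.py |grep -E 'pos|wrist'
```

```text
tool_pos: [0.5112, -0.2342, 0.0165]
wrist_force: [-0.2, 0.4, -0.4]
tool_pos: [0.5125, -0.2348, 0.0168]
wrist_force: [-0.9, 0.8, 0.0]
tool_pos: [0.5128, -0.2351, 0.0178]
wrist_force: [0.2, 0.6, 3.2]
width: 0.143
tool_pos: [0.51, -0.2387, 0.0167]
wrist_force: [0.1, -1.7, 2.5]
width: 0.144
tool_pos: [0.5112, -0.2388, 0.0165]
wrist_force: [-0.0, 0.2, 2.6]
```

```bash
echo '[[[0,0,0],0],[[0,0,0],0],[[0,0,-0.05],0],[[0,0,-0.05],0],[[0,0,-0.04],0]]' | python3 jog.py 0.5 |grep -E 'pos|wrist'
echo '[[[0.055,0,0],0],[[0.055,0,0],0],[[0.055,0,0],0],[[0.055,0,0],0],[[0.055,0,0],0]]' | python3 jog.py |grep -E 'pos|wrist'
echo '[[[0.05,0,0],0],[[0.05,0,0],0],[[0,0,0],0],[[0,0,0],0]]' | python3 jog.py |grep -E 'pos|wrist'
python3 - <<'E'
from h import *
im=bot.read_camera("top"); cv2.imwrite("pics/f2.png",im[...,::-1])
a=cv2.resize(im[195:240,325:385,::-1],None,fx=8,fy=8,interpolation=2); b=cv2.resize(im[165:265,90:230,::-1],(504,360),interpolation=2)
b=cv2.copyMakeBorder(b,0,0,0,0,0); cv2.imwrite("pics/p2.png",a)
cv2.imwrite("pics/p2.png",cv2.resize(im[150:260,90:390,::-1],(798,293),interpolation=2))
print(local([.5565,.1758,.1],.461+np.pi/2))
E
```

```text
tool_pos: [0.5115, -0.2391, 0.1586]
wrist_force: [0.7, 0.3, -0.7]
tool_pos: [0.5451, 0.0356, 0.1565]
wrist_force: [0.2, 0.2, -0.2]
tool_pos: [0.5572, 0.1328, 0.1562]
wrist_force: [0.8, -0.0, -0.0]
(array([ 0.0432, -0.0062,  0.0562]), np.float64(0.985), array([ 0.19,  0.13,  1.9 , -0.  ,  1.11,  0.31]))
```

View pics/p2.png

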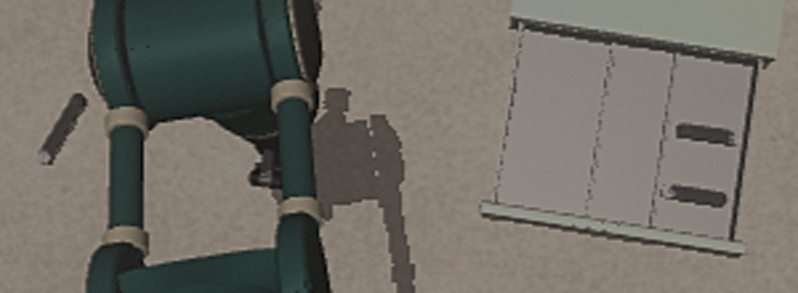

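Both medium clips lie inside their lane: D at about (668-727,197), C at about (677-733,132). A has not moved. Now B.

```bash
echo '[[[0.043,-0.006,0],0.14],[[0,0,0],0.17],[[0,0,0],0.17],[[0,0,0],0.17],[[0,0,0],0.17]]' | python3 jog.py 0.6|grep pos
echo '[[[0,0,0],0.165],[[0,0,0],0],[[0,0,0],0]]' | python3 jog.py|grep pos
python3 - <<'E'
from h import *
print(local([.5565,.1758,.05],.461+np.pi/2))
im=bot.read_camera("scene"); crop(im,270,190,200,150,4,"b.png")
E
```

```text
tool_pos: [0.5571, 0.1746, 0.1565]
tool_pos: [0.5571, 0.1755, 0.1566]
(array([-0.0004, -0.0006,  0.1066]), np.float64(0.002), array([ 0.26,  0.15,  1.88, -0.  ,  1.11,  1.37]))
```

View pics/b.png

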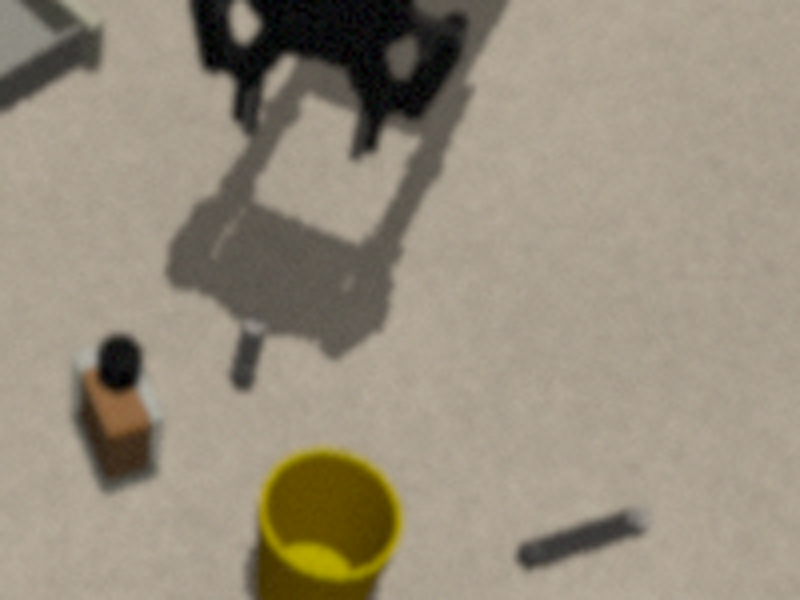

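B now runs from (255,326) to (242,387) in the crop, different from its start near (338,265), so it was knocked. I measure it again.

```bash
python3 - <<'E'
from h import *
f=lambda x,y:((x+.5)/4-.5+270,(y+.5)/4-.5+190)
def meas(a,b):
    p,q=[to_world(*f(*t),.007,"scene") for t in(a,b)]; d=q-p
    print((p+q)/2,np.linalg.norm(d),np.arctan2(d[1],d[0])); return (p+q)/2,np.arctan2(d[1],d[0])
print("A");meas((642,520),(522,558))
print("B");c,h=meas((255,326),(242,387))
print("expected old B px",to_pix([.5565,.1758,.008],"scene"))
print(local([c[0],c[1],.05],h+np.pi/2))
E
```

```text
A
[0.56339697 0.39268726 0.007     ] 0.07281813727374016 -0.49761997153135784
B
[0.59882615 0.19001752 0.007     ] 0.042788105060693665 0.5084778829601392
expected old B px [338.45276843 263.92042473]
(array([0.0437, 0.0058, 0.1066]), np.float64(-0.046), array([ 0.26,  0.15,  1.88, -0.  ,  1.11,  1.37]))
```

```bash
echo '[[[0.042,0.005,0],-0.02],[[0,0,0],0],[[0,0,0.055],0],[[0,0,0.05],0],[[0,0,0.03],0]]' | python3 jog.py |grep pos
echo '[[[0,0,0.016],0],[[0,0,0],0],[[0,0,0],0]]' | python3 jog.py |grep -E 'pos|wrist'
echo '[[[0,0,0],0],[[0,0,0],0],[[0,0,0],0]]' | python3 jog.py 0 40
echo '[[[0,0,-0.04],0],[[0,0,-0.06],0],[[0,0,-0.03],0],[[0,0,0],-0.16],[[0,0,0],-0.16]]' | python3 jog.py |grep pos
echo '[[[0,0,0],-0.16],[[0,0,0],-0.16],[[0,0,0],-0.16],[[0,0,0],-0.16],[[0,0,0],0]]' | python3 jog.py 
python3 - <<'E'
from h import *
m=np.array([.4739,-.1555,.047])
print(local(row(m,-.0075,0,.06),YAW))
im=bot.read_camera("scene"); crop(im,230,120,200,150,4,"b2.png")
E
```

```text
tool_pos: [0.5942, 0.1898, 0.0186]
tool_pos: [0.5983, 0.1911, 0.0074]
wrist_force: [0.3, -0.3, 0.5]
time: 32.7
tool_pos: [0.5979, 0.191, 0.007]
tcp_rot: [-3.051, -0.749, -0.003]
wrist_force: [-1.0, -0.5, 4.6]
width: 0.136
grip_force: 39.1
tool_pos: [0.5972, 0.1908, 0.1366]
time: 33.95
tool_pos: [0.5966, 0.1907, 0.1354]
tcp_rot: [-2.362, -2.071, 0.001]
wrist_force: [-0.4, 0.2, -0.4]
width: 0.139
grip_force: 39.1
(array([-0.3662,  0.0026,  0.0755]), np.float64(-0.006), array([ 0.27,  0.25,  1.81, -0.  ,  1.09,  0.4 ]))
```

View pics/b2.png

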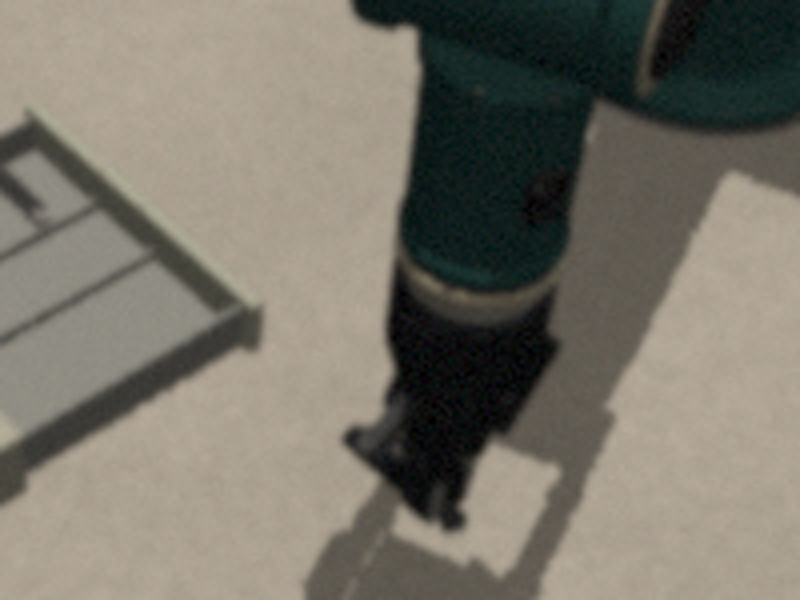

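The clip is held and the counter under it is clear. I take it to the short row.

```bash
echo '[[[-0.052,0.0004,0],0],[[-0.052,0.0004,0],0],[[-0.052,0.0004,0],0],[[-0.052,0.0004,0],0],[[-0.052,0.0004,0],0]]' | python3 jog.py |grep pos
echo '[[[-0.052,0,0],-0.006],[[-0.052,0,0],0],[[0,0,0],0],[[0,0,0],0]]' | python3 jog.py |grep -E "pos|width"
python3 - <<'E'
from h import *
m=np.array([.4739,-.1555,.047])
print(local(row(m,-.0075,0,.0175),YAW))
E
```

```text
tool_pos: [0.5651, -0.0689, 0.1358]
tool_pos: [0.5521, -0.1704, 0.1355]
width: 0.139
(array([-0.0025, -0.0004,  0.118 ]), np.float64(-0.001), array([-0.34,  0.16,  1.91,  0.  ,  1.07, -0.22]))
```

```bash
echo '[[[-0.0025,0,0.05],0],[[0,0,0.045],0],[[0,0,0.015],0],[[0,0,0.006],0],[[0,0,0.001],0]]' | python3 jog.py |grep -E 'pos|wrist'
echo '[[[0,0,0.001],0],[[0,0,0],0],[[0,0,0],0]]' | python3 jog.py |grep -E 'pos|wrist|width'
echo '[[[0,0,0],0],[[0,0,0],0],[[0,0,-0.05],0],[[0,0,-0.05],0],[[0,0,-0.05],0]]' | python3 jog.py 0.5 |grep -E 'pos|wrist'
for i in 1 2; do echo '[[[0.052,0,0],0],[[0.052,0,0],0],[[0.052,0,0],0],[[0.052,0,0],0],[[0.052,0,0],0]]' | python3 jog.py |grep -E 'pos|wrist';done
echo '[[[0,0,0],0],[[0,0,0],0]]' | python3 jog.py 0.6 |grep -E 'pos|wrist'
python3 - <<'E'
from h import *
im=bot.read_camera("top"); cv2.imwrite("pics/p3.png",cv2.resize(im[150:260,90:390,::-1],(798,293),interpolation=2))
print(local([.561,.3925,.05],-.43+np.pi/2))
E
```

```text
tool_pos: [0.5533, -0.1729, 0.0198]
wrist_force: [0.5, 0.2, 0.5]
tool_pos: [0.5524, -0.1733, 0.0183]
wrist_force: [-0.4, -0.4, 0.2]
width: 0.139
tool_pos: [0.5517, -0.173, 0.1689]
wrist_force: [0.7, -0.9, -0.6]
tool_pos: [0.5839, 0.0866, 0.1677]
wrist_force: [-0.4, 0.7, 1.0]
tool_pos: [0.6158, 0.3447, 0.1674]
wrist_force: [0.6, -0.3, 0.1]
tool_pos: [0.6155, 0.3428, 0.167]
wrist_force: [-0.2, 0.4, 0.6]
(array([ 0.0434, -0.0603,  0.1172]), np.float64(-1.264), array([ 0.47,  0.36,  1.6 , -0.  ,  1.18,  0.6 ]))
```

View pics/p3.png

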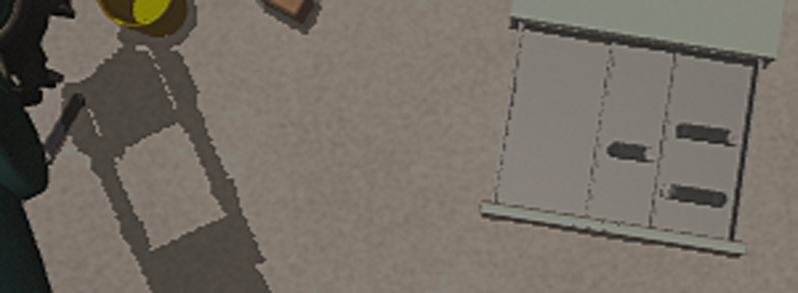

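B lies in the short row at about (607-652,151), clear of both ribs. A is unmoved at (82,98)-(45,160). Last clip.

```bash
echo '[[[0.043,0,0],0],[[0,-0.06,0],0],[[0,0,0],-0.18],[[0,0,0],-0.18],[[0,0,0],-0.18]]' | python3 jog.py |grep pos
echo '[[[0,0,0],-0.18],[[0,0,0],-0.18],[[0,0,0],-0.18],[[0,0,0],-0.184],[[0,0,0],0]]' | python3 jog.py|grep pos
python3 - <<'E'
from h import *
print(local([.561,.3925,.05],-.43+np.pi/2))
E
```

```text
tool_pos: [0.5617, 0.3913, 0.1678]
tool_pos: [0.5619, 0.3914, 0.1678]
(array([0.0013, 0.0006, 0.1178]), np.float64(-0.004), array([ 0.57,  0.32,  1.65, -0.  ,  1.17, -0.56]))
```

```bash
echo '[[[0,0,0.055],0],[[0,0,0.055],0],[[0,0,0.04],0],[[0,0,0.012],0],[[0,0,0],0]]' | python3 jog.py |grep pos
echo '[[[0,0,0],0],[[0,0,0],0]]' | python3 jog.py |grep -E 'pos|wrist'
echo '[[[0,0,0],0],[[0,0,0],0],[[0,0,0],0]]' | python3 jog.py 0 40
echo '[[[0,0,-0.04],0],[[0,0,-0.06],0],[[0,0,-0.04],0],[[0,0,0],0.17],[[0,0,0],0.17]]' | python3 jog.py |grep pos
echo '[[[0,0,0],0.185],[[0,0,0],0.185],[[0,0,0],0.185],[[0,0,0],0.185],[[0,0,0],0.19]]' | python3 jog.py |grep pos
echo '[[[0,0,0],0],[[0,0,0],0]]' | python3 jog.py
python3 - <<'E'
from h import *
m=np.array([.4739,-.1555,.047])
print(local(row(m,.0715,0,.06),YAW))
E
```

```text
tool_pos: [0.5616, 0.3925, 0.0055]
tool_pos: [0.5633, 0.3941, 0.0082]
wrist_force: [-0.6, -0.3, 0.3]
time: 40.8
tool_pos: [0.562, 0.3934, 0.0064]
tcp_rot: [0.67, 3.069, 0.001]
wrist_force: [-0.3, -0.4, 3.8]
width: 0.143
grip_force: 39.2
tool_pos: [0.5619, 0.3934, 0.1467]
tool_pos: [0.5613, 0.3929, 0.1451]
time: 42.3
tool_pos: [0.5615, 0.393, 0.1453]
tcp_rot: [-2.354, -2.08, 0.001]
wrist_force: [-0.1, 0.3, 0.0]
width: 0.144
grip_force: 39.0
(array([-0.4837,  0.0598,  0.0855]), np.float64(0.001), array([ 0.57,  0.34,  1.66, -0.  ,  1.13,  0.7 ]))
```

```bash
echo '[[[-0.05,0.006,0],0],[[-0.05,0.006,0],0],[[-0.05,0.006,0],0],[[-0.05,0.006,0],0],[[-0.05,0.006,0],0]]' | python3 jog.py |grep pos
echo '[[[-0.05,0.006,0],0],[[-0.05,0.006,0],0],[[-0.05,0.006,0],0],[[-0.05,0.006,0],0],[[-0.034,0.006,0],0]]' | python3 jog.py |grep pos
echo '[[[0,0,0],0],[[0,0,0],0]]' | python3 jog.py |grep -E "pos|width"
python3 - <<'E'
from h import *
m=np.array([.4739,-.1555,.047])
print(local(row(m,.0715,0,.0175),YAW))
im=bot.read_camera("scene"); crop(im,130,120,150,120,5,"la.png")
E
```

```text
tool_pos: [0.5597, 0.1398, 0.1458]
tool_pos: [0.5597, -0.0968, 0.1458]
tool_pos: [0.5599, -0.0943, 0.1456]
width: 0.145
(array([0.    , 0.0014, 0.1281]), np.float64(-0.001), array([-0.21,  0.13,  1.93,  0.  ,  1.08, -0.09]))
```

View pics/la.png

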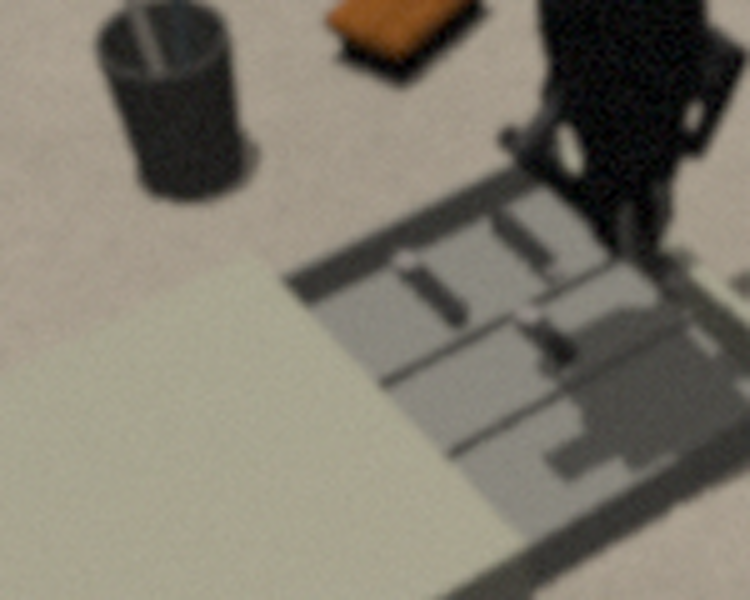

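The three placed clips lie flat in their lanes. I lower A into the long row.

```bash
echo '[[[0,0.001,0.05],0],[[0,0,0.05],0],[[0,0,0.02],0],[[0,0,0.006],0],[[0,0,0],0]]' | python3 jog.py |grep -E 'pos|wrist'
echo '[[[0,0,0.002],0],[[0,0,0],0],[[0,0,0],0]]' | python3 jog.py |grep -E 'pos|wrist|width'
echo '[[[0,0,0],0],[[0,0,0],0],[[0,0,-0.05],0],[[0,0,-0.05],0],[[0,0,-0.05],0]]' | python3 jog.py 0.5 |grep -E 'pos|wrist'
echo '[[[0.05,-0.05,0],0],[[0.05,-0.05,0],0],[[0.05,-0.05,0],0],[[0.05,0,0],0],[[0.05,0,0],0]]' | python3 jog.py 0 |grep -E 'pos'
python3 - <<'E'
from h import *
im=bot.read_camera("top"); crop(im,265,140,135,100,5.9,"p4.png")
E
```

```text
tool_pos: [0.5614, -0.094, 0.02]
wrist_force: [-0.3, 0.6, 0.1]
tool_pos: [0.5615, -0.0949, 0.0184]
wrist_force: [0.3, 0.1, -0.3]
width: 0.141
tool_pos: [0.5607, -0.0947, 0.1689]
wrist_force: [1.2, 0.3, -0.3]
tool_pos: [0.4583, 0.1541, 0.168]
```

View pics/p4.png

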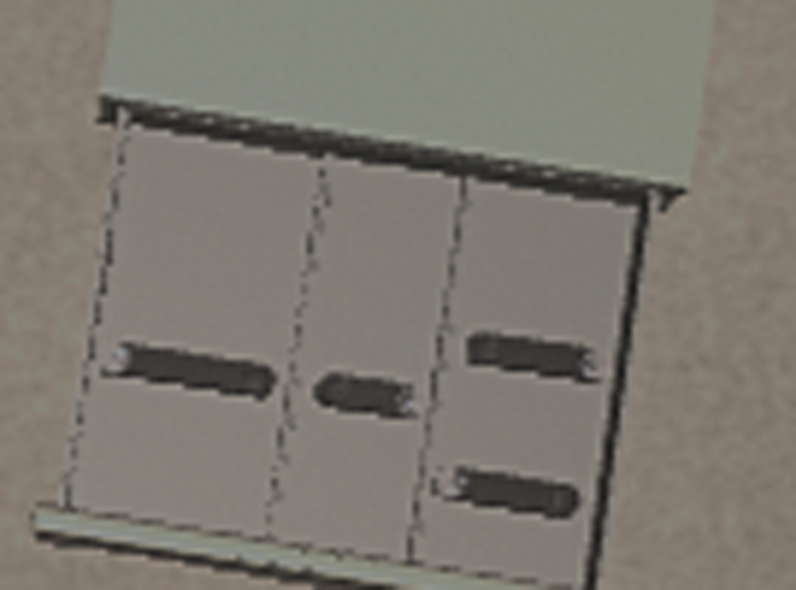

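All four clips lie square in their rows: A (105-275,368), B (315-413,395), C (468-597,355), D (437-580,492). I move in front of the panel to push.

```bash
python3 - <<'E'
from h import *
print(local([.4337,-.1505,.023],YAW))
E
echo '[[[-0.06,0.0,0],0],[[-0.06,0,0],0],[[-0.06,0,0],0],[[-0.06,0,0],0],[[-0.06,0.01,0],0]]' | python3 jog.py 0 |grep -E 'pos'
echo '[[[0,0,0],0],[[0,0,0],0]]' | python3 jog.py |grep -E 'pos|width'
python3 - <<'E'
from h import *
print(local([.4337,-.1505,.023],YAW))
E
```

```text
(array([-0.3115,  0.0129,  0.1437]), np.float64(-0.0), array([ 0.28, -0.05,  2.07,  0.  ,  1.12,  0.4 ]))
tool_pos: [0.43, -0.1479, 0.1678]
tool_pos: [0.4304, -0.1461, 0.1674]
width: -0.003
(array([-0.004 ,  0.0039,  0.1444]), np.float64(-0.003), array([-0.38, -0.11,  2.13,  0.  ,  1.13, -0.25]))
```

```bash
echo '[[[-0.004,0,0.04],0],[[0,0,0.04],0],[[0,0,0.04],0],[[0,0,0.022],0],[[0,0,0],0]]' | python3 jog.py |grep -E 'pos'
echo '[[[0,0.008,0],0],[[0,0.008,0],0],[[0,0.008,0],0],[[0,0.01,0],0],[[0,0.01,0],0]]' | python3 jog.py |grep -E 'pos|wrist'
echo '[[[0,0.01,0],0],[[0,0.01,0],0],[[0,0.01,0],0],[[0,0.01,0],0],[[0,0.01,0],0]]' | python3 jog.py |grep -E 'pos|wrist'
echo '[[[0,0.01,0],0],[[0,0.01,0],0],[[0,0.01,0],0],[[0,0.01,0],0],[[0,0.01,0],0]]' | python3 jog.py |grep -E 'pos|wrist'
```

```text
tool_pos: [0.4283, -0.1475, 0.0237]
tool_pos: [0.4746, -0.1558, 0.0258]
wrist_force: [-1.3, -0.3, 1.1]
tool_pos: [0.5242, -0.1621, 0.0255]
wrist_force: [-1.2, -0.9, 1.0]
tool_pos: [0.5738, -0.1684, 0.0255]
wrist_force: [-2.3, -0.8, -0.6]
```

```bash
echo '[[[0,0.01,0],0],[[0,0.01,0],0],[[0,0.01,0],0],[[0,0.01,0],0],[[0,0,0],0]]' | python3 jog.py |grep -E 'pos|wrist'
```

```text
tool_pos: [0.6137, -0.1735, 0.0256]
wrist_force: [-2.8, -1.4, 2.1]
```

Now slowly to the stop at x=0.631.

```bash
echo '[[[0,0.004,0],0],[[0,0.004,0],0],[[0,0.003,0],0],[[0,0.002,0],0],[[0,0,0],0]]' | python3 jog.py |grep -E 'pos|wrist'
echo '[[[0,0.002,0],0],[[0,0.002,0],0],[[0,0.0015,0],0],[[0,0,0],0]]' | python3 jog.py |grep -E 'pos|wrist'
```

```text
tool_pos: [0.6252, -0.175, 0.0255]
wrist_force: [-4.3, -1.2, 1.4]
tool_pos: [0.6307, -0.1757, 0.0255]
wrist_force: [-5.0, -0.1, 1.5]
```

```bash
echo '[[[0,0.001,0],0],[[0,0.001,0],0],[[0,0.001,0],0],[[0,0,0],0]]' | python3 jog.py |grep -E 'pos|wrist'
echo '[[[0,-0.003,0],0],[[0,-0.004,0],0],[[0,-0.01,0],0],[[0,-0.03,0],0],[[0,-0.05,0],0]]' | python3 jog.py |grep -E 'pos|wrist'
echo '[[[0,0,-0.05],0],[[0.05,0,-0.05],0],[[0.05,-0.02,-0.03],0],[[0.06,-0.02,0],0],[[0.06,-0.02,0],0]]' | python3 jog.py |grep -E 'pos|wrist'
echo '[[[0.05,0,0],0],[[0,0,0],0],[[0,0,0],0],[[0,0,0],0]]' | python3 jog.py |grep -E 'pos|wrist'
python3 - <<'E'
from h import *
im=bot.read_camera("top"); cv2.imwrite("pics/end.png",im[...,::-1])
a=cv2.imread("pics/top0.png").astype(int)[...,::-1]; d=abs(im.astype(int)-a).max(2)[55:200,275:405]; print("diff px around unit",(d>40).sum())
E
```

```text
tool_pos: [0.6311, -0.1757, 0.0255]
wrist_force: [-11.8, -1.0, 8.0]
tool_pos: [0.5399, -0.164, 0.0267]
wrist_force: [0.7, -0.2, -0.1]
tool_pos: [0.5067, 0.057, 0.1516]
wrist_force: [1.1, 0.6, -0.4]
tool_pos: [0.5122, 0.1034, 0.1498]
wrist_force: [-0.3, -0.5, 0.2]
diff px around unit 2
```

View pics/end.png

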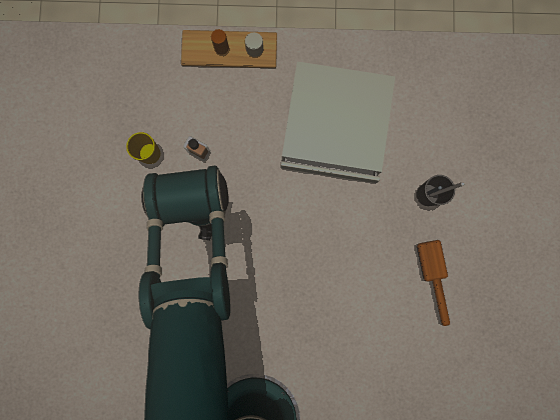

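The drawer is latched shut, with the unit looking as it did at the start. The cup, bottle, stand and brush have not moved, and no clips are left in view on the counter.

```bash
python3 -c "
from workcell import bot
print(bot.finish_job())"
```

```text
the job is handed in; nothing more can be done
None
```

I handed the job in: the last top view shows the drawer shut, as at the start, with the cup, bottle, stand and brush unmoved. Before closing, the four clips found (one long, one short, two medium) lay flat and square in their rows; `finish_job` returned no verdict.

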